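Lengthen the loupe stand by one hole and set the loupe in it

ROBOT

A 6-joint arm with a two-finger parallel gripper is mounted at the origin on a cart in front of the work surface, level with it; the furniture and walls round the work are solid. World frame = base frame: x ahead of the robot, y to its left, z up, the work surface at z = 0. Lengths are in mm, angles in rad, forces in N, time in s.
With the tool pointing down it reaches from about 325 to 1000 mm from the base axis. Payload 5.1 kg.
Tool frame: the origin (TCP) lies midway between the tips of the shut fingers; the grasp point (between the pads) lies 19 mm behind it; z points along the fingers, y is the direction in which the jaws open and shut (so a half turn about z gives the same grasp; the last joint's range is limited). The gripper opens to 85 mm and grips with 20 to 120 N. Pads are 22 mm wide; open, the fingers measure 114 mm over their backs; the gripper's body (76 mm by 85 mm) begins 54 mm behind the grasp point. The pads swing forward as they close: fully open they stand 13 mm farther back than shut.
Start: joints at [1.099, 0.124, 1.65, -0, 1.367, -0.083], TCP at [246.42, 601.466, 231.322] pointing down, gripper open.
Joint ranges: [-2.61, 2.61], [-1.02, 2.33], [0.03, 2.71], [-1.35, 4.49], [0.32, 2.68], [-2.91, 2.91]. Speed limits (rad/s): [2.57, 2.57, 3.14, 3.14, 3.14, 3.14].

INTERFACE

Orientations are given as a unit quaternion [w, x, y, z].
In Python, from bench import observe, cams, workorder gives the robot as it stands.
- The arm moves only by the tool apply_moves, never from a script. Its arguments are lists of equal length, an entry for each row: "angular": the turn, a rotation vector about the tool's x, y, z in degrees, a list of three; "translation": the shift along the tool's x, y, z in mm, a list of three; "jaw": the finger opening in mm, from 0 to 85.4. A call has 1 to 8 rows; each row shifts and turns the commanded pose from where the row before left it, along the tool's axes as they then stand; what a row does not reach is not made up. A row lasts 1/8 s, in which the tool goes at most 62.5 mm and 10.7 degrees, less where a joint would pass 70% of its speed; a pose out of reach is approached as far as the arm can. A call with a gripper value outside its range is refused whole. The fingers move at their own pace and stop on an object; "squeeze" is the grip in N (left out, the last holds). Time passes only in rows, so rows that do not move let the fingers close. It gives the time, the measured TCP pose, the force and the opening at its end, in the units of the state.
- observe(): the state, without advancing time (a new reading comes with each control period).
- cams.grab_frame(name): name is "scene" or "side" or "wrist"; returns a dict with "image" (384x512x3 uint8, red, green, blue), "z_map" (384x512 float32, mm along the optical axis (not along the pixel's ray), 0 where there is no reading), "intrinsics" (3x3 intrinsics, pixels), "dist_coeffs" ([k1, k2, p1, p2, k3] as OpenCV has them; the pictures are not rectified), "R" (3x3) and "t" (3): a world point X has camera coordinates R X + t; the wrist camera has in their place "hand_eye" (4x4, takes a point from camera to tool coordinates, whose origin is the TCP and whose axes are the flange's). Camera axes: x right, y down, z forward; pixel columns grow to the right and rows downward; lengths in mm; the calibration is good to about 2 mm. A picture is of the moment at which its call begins: read the wrist's pose just before it.
- workorder.job_done(): hands the job in, once; it reports no verdict.
The state is a dict: "clock": time; "q": joint angles; "joint_velocities": joint speeds; "effort": joint torques, N m; "tool_pos": TCP position; "eef_rot": TCP orientation; "ft_force": force on the tool from outside, world axes, zero at the start; "ft_torque": the same for the moment, N m; "gripper_width": finger opening in mm.
Only numpy, scipy, OpenCV 4.12 (cv2) and the standard library are available. Lean on these libraries where they do the work, as an engineer would, in place of code of your own. Each camera call takes 0.05 s, during which the arm holds its last target.

TASK

Lengthen the arm of the telescopic loupe stand by one hole: press its sprung button down, slide the arm out and let the button pop up fully into the next hole (not the one after), without ever forcing the button hard against the edges of its holes. Then stand the loupe in the cup at the end of the arm, and leave the pot, jar, vial and dish around it where they are.

Things in the scene. Friction and masses are not known exactly. Their poses are not given: they have to be found in the camera images.
- stand: loupe stand, fixed to the table: dark steel foot 70 x 156 mm, 8 mm thick, with an aluminium channel 34 mm wide on it, from y = -80 to +62 mm. Origin: on the table surface, under the channel; x across the channel, y along it; the arm slides out level along +y. The channel is closed by plates with holes, see channel_top
- channel_top (a point): point of the stand at x = 0, y = 0, z = 44 mm: level of the top of the steel plates, 4 mm thick, with a 10 mm slot along y. The first has a 15 mm long parking hole at y = -50 mm. The second, adjustable, has two 14.5 mm long holes 26 mm apart; its first hole lies 34 to 54 mm past the parking hole; it is set differently each time and not measured: find that hole by feel
- boom (a joint): how far the stand's arm (grey bar 20 x 20 mm with a cup at its end) is slid out, in m; 0 at the start, growing along the stand's +y; at the next hole it reads 0.033 to 0.055 and at the one after 0.059 to 0.081, depending on where the second plate sits. It slides with about 2 N of friction
- catch (a joint): how far the button is pressed, in m: 0 fully up, 0.007 fully down. It rides on the arm; its 12 mm long shoulder fills the hole when up and must go down 4 mm to pass under the plate. Spring: 2 N up, 4 N at 4 mm, 5.5 N fully down. Under the plate and off a hole it stays down by itself and adds about 1 N of drag; under a hole, if not held down, it springs up and the arm stops dead
- catch_top (a point): centre of the top of the button's cap, a black block 16 x 16 x 16 mm, square to the stand, on a thin stem; 68 mm above the table when up, the cap's underside then 8 mm above the plate; at x = 0, y = -50 mm of the stand at the start. The cap can be gripped by its sides from above
- cup_in (a point): centre of the floor of the black round cup at the end of the arm, 34.5 mm above the table, open upward: inside diameter 42 mm, wall 6 mm thick and 8 mm high. At x = 0, y = +112 mm of the stand at the start, it moves with the arm
- loupe: black eye loupe, a plain barrel 34 mm in diameter and 30 mm high, standing on its wide mouth, loose, 50 g; origin at the centre of its underside, z up
- frost_pot: round white lidded pot, 50 mm in diameter, 38 mm high, loose; origin under its centre. To be left alone
- cream_jar: white jar, 48 mm in diameter, 46 mm high, loose; origin under its centre. To be left alone
- glass_vial: small glass vial, 24 mm in diameter, 44 mm high, loose; origin under its centre. To be left alone
- paste_dish: shallow glass dish of paste, 51 mm in diameter, 15 mm high, loose; origin under its centre. To be left alone
Things that resemble listed ones, but are neither listed nor needed, are in the scene too. Leave any pink or red look-alike of the loupe alone. There is more than one size of the stand; the job needs the larger.

How it is judged:
By the outcome, as a careful person would: the job done as asked, in the order asked, and still so for the second after the job is handed in, with the robot touching nothing.
It also fails if it takes over 58 s, if anything falls off the work surface, if the arm or the gripper's body presses on something with over 40 N, if the wrist force passes 120 N, or if a joint passes its speed limit or range.

## Working session

There is one attempt and no reset: what is moved stays moved. The work goes in short steps, Python scripts to look and compute and a tool call to move; the robot and the scene stay as the last step left them, time stands still between calls to the robot, and variables do not carry over. Pictures are saved under pics/ and viewed, and the job is handed in when it is done.

Besides the shell and the picture viewer there is one more tool, called after ">>>" as a command line: name --argument value ..., lists and objects as JSON in quotes. apply_moves: Moves the arm, as the interface text tells. Its arguments: {"type":"object","properties":{"angular":{"type":"array"},"translation":{"type":"array"},"jaw":{"type":"array"},"squeeze":{"type":"number"}},"required":["angular","translation","jaw"]}

```bash
ls; mkdir -p pics; cat > h.py <<'E'
import numpy as np, cv2, pickle
from bench import observe, cams, workorder
def save(name, tag):
    s=observe(); f=cams.grab_frame(name)
    cv2.imwrite(f'pics/{tag}.png', f['image'][:,:,::-1])
    pickle.dump((s,f),open(f'pics/{tag}.pkl','wb'))
    return s,f
def quatR(q):
    from scipy.spatial.transform import Rotation as R
    return R.from_quat([q[1],q[2],q[3],q[0]]).as_matrix()
def cloud(s,f):
    K=np.array(f['intrinsics']);h,w=f['z_map'].shape
    u,v=np.meshgrid(np.arange(w),np.arange(h))
    p=cv2.undistortPoints(np.stack([u,v],-1).reshape(-1,1,2).astype(np.float64),K,np.array(f['dist_coeffs'])).reshape(h,w,2)
    z=f['z_map'].astype(float)
    P=np.stack([p[...,0]*z,p[...,1]*z,z],-1)
    if 'hand_eye' in f:
        H=np.array(f['hand_eye']); T=P@H[:3,:3].T+H[:3,3]
        W=T@quatR(s['eef_rot']).T+np.array(s['tool_pos'])
    else:
        W=(P-np.array(f['t']))@np.array(f['R'])
    W[z<=0]=np.nan
    return W
E
python3 - <<'E'
from h import *
for n in ('scene','side','wrist'):
    s,f=save(n,n+'0')
print({k:np.round(v,3) for k,v in s.items()})
for n in ('scene','side'):
    f=pickle.load(open(f'pics/{n}0.pkl','rb'))[1]; print(n,-np.array(f['R']).T@np.array(f['t']))
E
```

```text
pics
{'clock': np.float64(0.1), 'q': array([ 1.099,  0.124,  1.652, -0.   ,  1.367, -0.083]), 'joint_velocities': array([ 0.   , -0.002, -0.004, -0.001,  0.001, -0.   ]), 'effort': array([ 1.0000e-03, -4.2493e+01, -3.6665e+01, -0.0000e+00,  4.0000e-03,
       -0.0000e+00]), 'tool_pos': array([246.19 , 600.97 , 230.147]), 'eef_rot': array([-0.   ,  0.193,  0.981, -0.001]), 'ft_force': array([ 0.261,  0.13 , -0.017]), 'ft_torque': array([-0.003,  0.037, -0.036]), 'gripper_width': np.float64(85.657)}
scene [-188.17520102 1102.44680698  816.33840589]
side [523.00514641 687.50646311 600.22190133]
```

View pics/scene0.png

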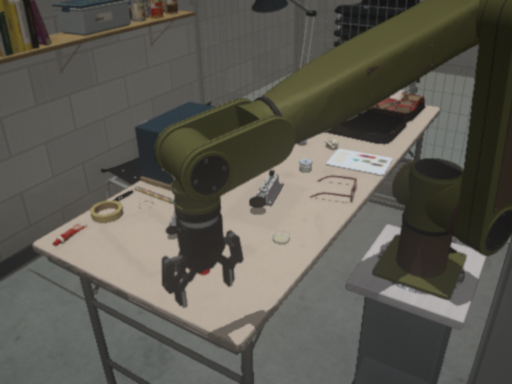

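View pics/side0.png

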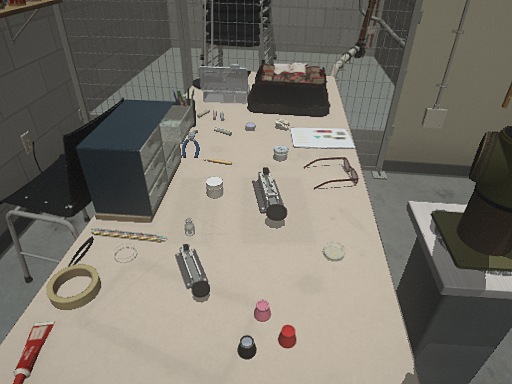

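View pics/wrist0.png

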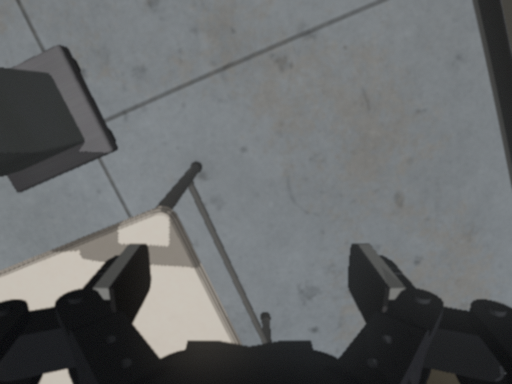

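The side view shows two stands, at (268,195) and (192,270), the black loupe at (247,346), and pink and red look-alikes beside it. Next I'll measure them with the depth map.

```bash
python3 - <<'E'
from h import *
s,f=pickle.load(open('pics/side0.pkl','rb'))
W=cloud(s,f)
im=f['image']
# table plane check
for u,v in [(300,230),(150,215),(330,310),(380,340)]: print('tbl',(u,v),np.round(W[v,u],1))
for nm,(u,v) in dict(loupe=(247,340),pink=(262,303),red=(288,328),jar=(214,181),frost=(280,149),vial=(189,220),dish=(334,251),pot2=(250,126),A_cup=(276,212),A_btn=(266,171),B_cup=(200,288),B_btn=(186,248)).items(): print(nm,np.round(W[v,u],1))
cv2.imwrite('pics/sA.png',cv2.resize(im[155:305,165:305,::-1],None,fx=4,fy=4,interpolation=cv2.INTER_CUBIC))
ok=(W[...,2]>15)&(W[...,2]<120)&(W[...,0]>0)
# components
for nm,(r0,r1,c0,c1) in dict(A=(160,225,245,295),B=(238,302,170,215),L=(330,362,235,260)).items():
    m=np.zeros_like(ok);m[r0:r1,c0:c1]=1;m&=ok
    P=W[m]; print(nm,len(P),np.round(P.min(0)),np.round(P.max(0)))
    mm=np.zeros_like(ok);mm[r0:r1,c0:c1]=1
    for lo,hi in ((4,13),(25,36),(36,41),(41,47),(47,75)):
        Q=W[mm&(W[...,2]>lo)&(W[...,2]<hi)]
        if len(Q)>5:
            r=cv2.minAreaRect(Q[:,:2].astype(np.float32)); print(lo,hi,len(Q),np.round(r[0],1),np.round(r[1],1),round(r[2],1),'zmed',round(np.median(Q[:,2]),1))
E
```

```text
tbl (300, 230) [ 4.666e+02  5.500e+00 -2.000e-01]
tbl (150, 215) [849.   27.1  31.9]
tbl (330, 310) [407.1 242.   -0.5]
tbl (380, 340) [317.1 300.8  -1. ]
loupe [564.2 342.3  30.3]
pink [544.3 262.   31.1]
red [492.6 310.   28.4]
jar [ 712.4 -121.3   47.7]
frost [ 534.4 -352.8   37. ]
vial [743.9  40.8  36.9]
dish [386.6  78.9   5.9]
pot2 [ 658.3 -557.1   19.4]
A_cup [531.2 -16.5  35.7]
A_btn [ 568.7 -164.9   64.6]
B_cup [673.2 234.   24.8]
B_btn [724.  143.1  43.4]
A 785 [ 505. -201.   16.] [595.  12.  70.]
4 13 292 [ 565.3 -192.5] [ 93.  283.9] 2.6 zmed 8.2
25 36 287 [561.  -94.7] [ 48.  223.2] 19.4 zmed 34.4
36 41 124 [545.8 -89.1] [ 51.5 204.6] 11.0 zmed 38.5
41 47 298 [545.6 -91.8] [ 50.8 209. ] 11.4 zmed 43.7
47 75 44 [ 565.4 -158.8] [15.5 46.7] 22.3 zmed 63.8
B 680 [654. 121.  15.] [746. 255.  48.]
4 13 320 [713.3 163.1] [ 48.  106.8] 29.6 zmed 5.6
25 36 334 [702.3 188.4] [ 35.1 150.1] 32.2 zmed 28.1
36 41 8 [725.9 143.4] [11.   4.5] 2.4 zmed 40.0
41 47 19 [727.2 138.8] [10.  12.7] 39.7 zmed 44.8
47 75 8 [726.  138.9] [9.  7.2] 32.9 zmed 47.4
L 240 [551. 332.  15.] [578. 359.  32.]
4 13 81 [564.7 350.8] [34.2 21. ] 2.1 zmed 9.0
25 36 162 [564.9 344.1] [23.  24.7] 6.1 zmed 29.1
```

View pics/sA.png

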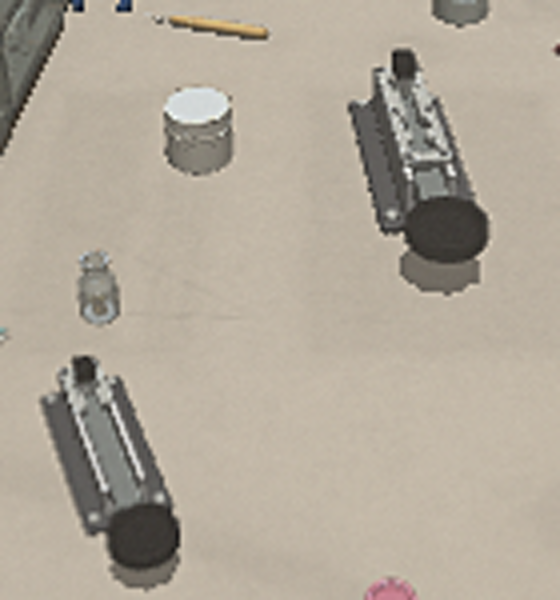

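```bash
cat >> h.py <<'E'
def plan(target, yaw_y=None, rows=None, s=None):
    """yaw_y: world angle (deg) of tool y axis, tool z down. prints total delta in tool frame"""
    s=s or observe(); R=quatR(s['eef_rot']); p=np.array(s['tool_pos'])
    d=R.T@(np.array(target)-p)
    print('clock',round(s['clock'],2),'pos',np.round(p,1),'q',np.round(s['q'],2),'F',np.round(s['ft_force'],1),'w',round(float(s['gripper_width']),1))
    print('tool x',np.round(R[:,0],3),'y',np.round(R[:,1],3),'z',np.round(R[:,2],3))
    print('delta tool',np.round(d,1),'len',round(np.linalg.norm(d),1))
    if yaw_y is not None:
        from scipy.spatial.transform import Rotation as Ro
        y=np.array([np.cos(np.radians(yaw_y)),np.sin(np.radians(yaw_y)),0]);z=np.array([0,0,-1.])
        Rt=np.stack([np.cross(y,z),y,z],1)
        rv=Ro.from_matrix(R.T@Rt).as_rotvec(degrees=True); print('rot tool',np.round(rv,1))
E
python3 - <<'E'
from h import *
s,f=pickle.load(open('pics/wrist0.pkl','rb'))
print(np.round(f['hand_eye'],3)); print(f['intrinsics'])
for t in ((560,-110,300),):
  for y in (12.5,192.5): plan(t,y)
E
```

```text
[[-1.00000e-03 -9.63000e-01 -2.69000e-01  6.76740e+01]
 [ 1.00000e+00 -1.00000e-03 -1.00000e-03 -4.85000e-01]
 [ 0.00000e+00 -2.69000e-01  9.63000e-01 -1.44729e+02]
 [ 0.00000e+00  0.00000e+00  0.00000e+00  1.00000e+00]]
[[334.326772     0.         248.81118377]
 [  0.         334.326772   191.08932745]
 [  0.           0.           1.        ]]
clock 0.15 pos [246.2 601.  230.3] q [ 1.1   0.12  1.65  0.    1.37 -0.08] F [ 0.8  0.5 -0.7] w 85.5
tool x [-0.925  0.379  0.   ] y [ 0.379  0.925 -0.002] z [-0.001 -0.001 -1.   ]
delta tool [-559.9 -539.1  -68.9] len 780.3
rot tool [-0.1  0.  55.2]
clock 0.15 pos [246.2 601.  230.3] q [ 1.1   0.12  1.65  0.    1.37 -0.08] F [ 0.8  0.5 -0.7] w 85.5
tool x [-0.925  0.379  0.   ] y [ 0.379  0.925 -0.002] z [-0.001 -0.001 -1.   ]
delta tool [-559.9 -539.1  -68.9] len 780.3
rot tool [-0.000e+00 -1.000e-01 -1.248e+02]
```

>>> apply_moves --angular '[[0,0,0],[0,0,0],[0,0,0],[0,0,0],[0,0,0],[0,0,0],[0,0,0],[0,0,0]]' --translation '[[-40.8,-39,2],[-40.8,-39,2],[-40.8,-39,2],[-40.8,-39,2],[-40.8,-39,2],[-40.8,-39,2],[-40.8,-39,2],[-40.8,-39,2]]' --jaw '[85,85,85,85,85,85,85,85]'

```text
clock: 1.15
tool_pos: [430.5, 187.3, 215.1]
eef_rot: [0.0, 0.193, 0.981, 0.0]
ft_force: [1.3, 0.5, -0.8]
gripper_width: 85.1
```

>>> apply_moves --angular '[[0,0,0],[0,0,0],[0,0,0],[0,0,0],[0,0,0]]' --translation '[[-40.8,-39,2],[-40.8,-39,2],[-40.8,-39,2],[-40.8,-39,2],[-40.8,-39,2]]' --jaw '[85,85,85,85,85]'

```text
clock: 1.78
tool_pos: [545.4, -70.6, 205.1]
eef_rot: [-0.0, 0.193, 0.981, 0.0]
ft_force: [0.3, 0.3, -0.1]
gripper_width: 84.5
```

>>> apply_moves --angular '[[0,0,9.2],[0,0,9.2],[0,0,9.2],[0,0,9.2],[0,0,9.2],[0,0,9.2],[0,0,0],[0,0,0]]' --translation '[[0,0,0],[0,0,0],[0,0,0],[0,0,0],[0,0,0],[0,0,0],[0,0,0],[0,0,0]]' --jaw '[30,30,30,30,30,30,30,30]'

```text
clock: 2.78
tool_pos: [544.9, -68.7, 205.1]
eef_rot: [-0.0, 0.625, 0.781, -0.0]
ft_force: [-0.9, -0.6, 0.2]
gripper_width: 30.1
```

```bash
python3 - <<'E'
from h import *
plan((545,-70,200),12.5)
s,f=save('wrist','w1')
cv2.imwrite('pics/w1b.png',cv2.resize(f['image'][:,:,::-1],(800,600),interpolation=cv2.INTER_CUBIC))
E
```

```text
clock 2.77 pos [544.9 -68.7 205.1] q [-0.22 -0.08  1.9   0.    1.32 -0.44] F [-0.9 -0.6  0.2] w 30.1
tool x [-0.219  0.976  0.   ] y [ 0.976  0.219 -0.   ] z [-0.  0. -1.]
delta tool [-1.3 -0.2  5.1] len 5.3
rot tool [-0.  -0.   0.2]
```

View pics/w1b.png

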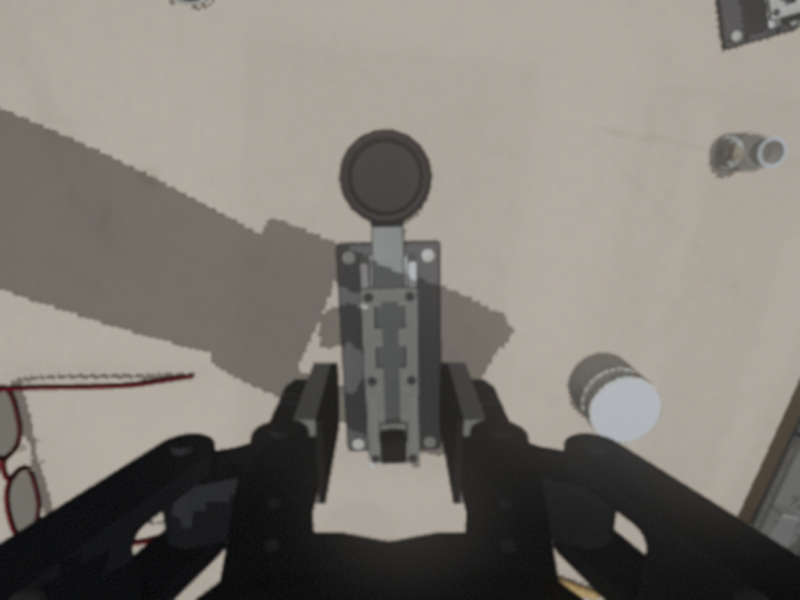

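The wrist view shows the stand almost square to the tool: cup at (386,175), the two holes near (390,318) and (390,352), cap at (393,443). I'll fit the geometry from this.

```bash
python3 - <<'E'
from h import *
s,f=pickle.load(open('pics/w1.pkl','rb')); W=cloud(s,f); im=f['image']
k=512/800
def reg(c0,r0,c1,r1): 
    m=np.zeros(W.shape[:2],bool); m[int(r0*k):int(r1*k),int(c0*k):int(c1*k)]=1; return m
Z=W[...,2]
m=reg(330,120,440,230)&(Z>25)&(Z<60); P=W[m]; print('cup',len(P),np.round(np.percentile(P[:,2],[5,25,50,75,95]),1))
for lo,hi in((30,38),(39,48)):
    Q=P[(P[:,2]>lo)&(P[:,2]<hi)]
    if len(Q)>5: print(lo,len(Q),np.round(cv2.minEnclosingCircle(Q[:,:2].astype(np.float32)),1) if 0 else cv2.minEnclosingCircle(Q[:,:2].astype(np.float32)))
m=reg(370,415,420,470)&(Z>58)&(Z<80); P=W[m]; print('cap',len(P),np.round(np.median(P,0),1),cv2.minAreaRect(P[:,:2].astype(np.float32)))
m=reg(355,285,425,470)&(Z>40)&(Z<48); P=W[m]; r=cv2.minAreaRect(P[:,:2].astype(np.float32)); print('plate',len(P),r)
m=reg(330,235,445,455)&(Z>4)&(Z<13); P=W[m]; print('foot',len(P),cv2.minAreaRect(P[:,:2].astype(np.float32)))
np.set_printoptions(linewidth=200)
c=int(390*k)
print('col',c); 
for r in range(int(270*k),int(470*k)): print(r,im[r,c].tolist(),np.round(W[r,c],1).tolist(), round(Z[r,int(370*k)],1))
x0=W[int(340*k)]
cv2.imwrite('pics/w1c.png',cv2.resize(im[165:305,200:300,::-1],None,fx=5.5,fy=4.2,interpolation=cv2.INTER_CUBIC))
E
```

```text
cup 2940 [35.7 36.6 37.6 44.1 45.2]
30 1603 ((532.7329711914062, -21.981035232543945), 26.400001525878906)
39 1240 ((531.417236328125, -18.030763626098633), 28.39776039123535)
cap 340 [ 569.7 -169.2   69.4] ((570.1870727539062, -172.0670166015625), (15.612874031066895, 16.800073623657227), 13.070786476135254)
plate 2475 ((561.98193359375, -140.112548828125), (34.098854064941406, 128.62875366210938), 14.248359680175781)
foot 3868 ((557.868408203125, -132.24151611328125), (76.21286010742188, 159.76400756835938), 12.671069145202637)
col 249
172 [94, 96, 94] [545.3, -69.8, 36.7] 21.0
173 [87, 89, 87] [545.5, -70.6, 37.5] 20.7
174 [86, 88, 87] [545.7, -71.7, 36.9] 22.9
175 [86, 88, 87] [545.9, -72.7, 36.6] 24.6
176 [85, 88, 87] [546.1, -73.7, 36.8] 24.3
177 [87, 88, 87] [546.4, -74.7, 36.5] 24.7
178 [87, 89, 87] [546.6, -75.7, 36.1] 26.1
179 [86, 88, 87] [546.7, -76.4, 37.4] 27.6
180 [86, 88, 88] [547.0, -77.4, 37.3] 28.2
181 [86, 89, 87] [547.2, -78.6, 36.5] 30.7
182 [84, 86, 86] [547.5, -79.6, 36.0] 29.7
183 [84, 86, 84] [547.5, -80.0, 38.6] 30.5
184 [93, 94, 92] [547.5, -79.8, 43.2] 31
[... 4377 characters left out ...]
 40] [567.1, -167.5, 71.3] 44.2
285 [44, 42, 40] [567.5, -169.3, 70.0] 44.7
286 [44, 41, 40] [567.8, -170.8, 69.3] 45.1
287 [46, 44, 42] [568.1, -171.8, 69.5] 46.5
288 [47, 43, 41] [568.3, -172.9, 69.4] 45.9
289 [46, 44, 43] [568.5, -173.9, 69.5] 46.1
290 [44, 43, 40] [568.6, -174.0, 71.0] 44.9
291 [47, 44, 42] [568.8, -175.2, 70.8] 46.5
292 [46, 43, 40] [569.3, -177.1, 69.5] 45.6
293 [47, 44, 43] [569.3, -177.5, 70.6] 46.3
294 [48, 46, 44] [569.8, -179.4, 69.2] 44.7
295 [68, 66, 62] [569.9, -180.1, 69.8] 46.0
296 [113, 109, 103] [573.7, -197.0, 44.9] 45.3
297 [154, 148, 139] [580.1, -225.7, 1.9] 42.0
298 [169, 163, 153] [580.4, -227.3, 1.5] 42.2
299 [172, 165, 156] [580.9, -229.3, 0.5] 42.1
```

View pics/w1c.png

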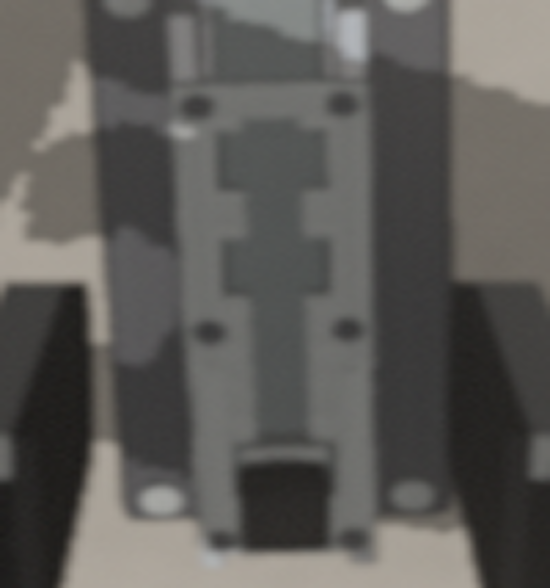

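```bash
python3 - <<'E'
from h import *
s,f=pickle.load(open('pics/w1.pkl','rb')); W=cloud(s,f)
a=np.radians(12.6); ey=np.array([-np.sin(a),np.cos(a)]); ex=np.array([np.cos(a),np.sin(a)])
im=f['image'].sum(2)/3; Z=W[...,2]
# direction from plate side edges & cup-cap
def at(u,v,z):
    K=np.array(f['intrinsics']); p=cv2.undistortPoints(np.array([[[u,v]]],float),K,np.array(f['dist_coeffs']))[0,0]
    H=np.array(f['hand_eye']); R=quatR(s['eef_rot']); d=R@H[:3,:3]@np.array([p[0],p[1],1]); o=R@H[:3,3]+np.array(s['tool_pos'])
    return (o+d*(z-o[2])/d[2])[:2]
for nm,rows in dict(h1=(221.7,235.2),h2=(195.5,210.2),plateEnd=(185,),park=(267,)).items():
    for r in rows:
        P=at(243,r,45.7); print(nm,r,np.round(P,1),'along',round(P@ey,1))
for c in (241,243,257,259):
    print(c,[int(x) for x in im[184:240,c]])
cap=np.array([570.2,-172.1]); cup=np.array([531.9,-19]);print('cap along',cap@ey,cap@ex,'cup',cup@ey,cup@ex, 'ang',np.degrees(np.arctan2(-(cup-cap)[0],(cup-cap)[1])),np.linalg.norm(cup-cap))
for r in (285,288,291): 
    row=im[r,235:265]; print(r,[int(x) for x in row])
for r in (283,284,290,295,296): print(r, at(249,r,69.4)@ey)
E
```

```text
h1 221.7 [ 549.9 -117.3] along -234.4
h1 235.2 [ 552.9 -131.1] along -248.5
h2 195.5 [544.3 -91.4] along -207.9
h2 210.2 [ 547.4 -105.8] along -222.6
plateEnd 185 [542.1 -81.3] along -197.6
park 267 [ 560.3 -165. ] along -283.3
241 [90, 101, 111, 113, 114, 113, 112, 111, 112, 113, 113, 106, 96, 86, 83, 82, 82, 82, 82, 81, 82, 81, 81, 80, 77, 79, 93, 107, 110, 111, 110, 110, 109, 108, 110, 111, 110, 102, 90, 82, 79, 79, 79, 78, 78, 78, 78, 77, 78, 76, 79, 91, 104, 108, 109, 109]
243 [89, 100, 110, 112, 113, 113, 112, 112, 109, 107, 104, 101, 94, 87, 87, 86, 85, 85, 85, 85, 85, 86, 83, 84, 81, 81, 91, 104, 108, 106, 106, 107, 107, 108, 108, 108, 108, 101, 90, 85, 83, 84, 84, 84, 83, 83, 83, 82, 81, 77, 78, 91, 104, 108, 109, 110]
257 [97, 110, 113, 113, 113, 113, 111, 112, 113, 113, 112, 102, 89, 82, 83, 84, 83, 84, 82, 83, 83, 82, 81, 81, 79, 86, 99, 109, 110, 110, 110, 110, 110, 109, 110, 110, 106, 96, 84, 81, 80, 81, 80, 80, 81, 81, 80, 80, 79, 75, 79, 93, 104, 107, 109, 109]
259 [97, 108, 109, 103, 95, 91, 91, 95, 104, 111, 113, 107, 101, 98, 99, 98, 98, 98, 98, 97, 96, 95, 93, 91, 89, 92, 103, 109, 110, 109, 109, 110, 109, 109, 110, 110, 106, 97, 88, 82, 81, 80, 80, 80, 80, 79, 81, 80, 79, 79, 87, 97, 106, 109, 110, 109]
cap along -292.340550973967 518.9252858131288 cup -134.57280857565718 514.9454040886855 ang 14.045048720587026 157.8179330747935
285 [89, 99, 107, 110, 111, 112, 112, 105, 81, 54, 43, 41, 43, 41, 42, 42, 42, 43, 42, 41, 42, 43, 42, 44, 63, 92, 105, 109, 111, 111]
288 [105, 103, 107, 111, 112, 112, 111, 104, 84, 57, 44, 41, 42, 43, 43, 42, 45, 41, 43, 44, 43, 43, 43, 45, 64, 91, 106, 109, 110, 112]
291 [145, 126, 109, 96, 90, 88, 94, 94, 78, 58, 47, 42, 43, 44, 44, 45, 44, 43, 45, 43, 43, 45, 40, 45, 65, 90, 97, 87, 78, 77]
283 -287.3059367984252
284 -288.37866691457685
290 -294.86108257102927
295 -300.32438457165705
296 -301.42384264998014
```

```bash
python3 - <<'E'
from h import *
s,f=pickle.load(open('pics/w1.pkl','rb')); W=cloud(s,f); im=f['image'].mean(2)
def at(u,v,z):
    K=np.array(f['intrinsics']); p=cv2.undistortPoints(np.array([[[u,v]]],float),K,np.array(f['dist_coeffs']))[0,0]
    H=np.array(f['hand_eye']); R=quatR(s['eef_rot']); d=R@H[:3,:3]@np.array([p[0],p[1],1]); o=R@H[:3,3]+np.array(s['tool_pos'])
    return (o+d*(z-o[2])/d[2])[:2]
# slot edges per row (intensity half level 95)
L=[];
for r in list(range(240,264,3)):
    row=im[r]; 
    def cross(rng):
        for c in rng:
            a,b=row[c],row[c+1]
            if (a-96)*(b-96)<=0 and a!=b: return c+(96-a)/(b-a)
    l=cross(range(250,238,-1)); rr=cross(range(251,265))
    L.append(at((l+rr)/2,r,45.5)); print(r,l,rr,np.round(L[-1],1))
L=np.array(L)
# cup circle fit: rim outer
Z=W[...,2]
m=(Z>40)&(Z<49); m[:, :200]=0;m[:,290:]=0;m[150:]=0
ys,xs=np.nonzero(m); (c,rad)=cv2.minEnclosingCircle(np.stack([xs,ys],1).astype(np.float32)); print('cup px',c,rad,at(*c,44))
cup=at(*c,44)
capc=at((243.7+259)/2,290,69)
print('cap center-line',capc)
for P in (L[0],L[-1],capc): d=cup-P; print(np.degrees(np.arctan2(-d[0],d[1])),np.linalg.norm(d))
d=L[0]-L[-1];print(np.degrees(np.arctan2(-d[0],d[1])))
E
```

```text
240 245.07407407407408 255.25806451612902 [ 560.9 -134.6]
243 245.13333333333333 255.32258064516128 [ 561.7 -137.8]
246 245.3125 255.41935483870967 [ 562.5 -140.9]
249 245.20689655172413 255.55882352941177 [ 563.3 -144.1]
252 245.5 255.58333333333334 [ 564.1 -147.2]
255 245.53333333333333 255.55882352941177 [ 564.9 -150.4]
258 245.82758620689654 255.75 [ 565.8 -153.6]
261 245.71875 255.775 [ 566.5 -156.9]
cup px (245.5, 114.0) 31.67422103881836 [530.32019398 -17.20638011]
cap center-line [ 571.03047519 -174.75454507]
14.614243764975674 121.34292630695141
14.534074917374294 144.27074773806336
14.488258138098052 162.72292794375224
14.109800364363814
```

>>> apply_moves --angular '[[0,0,0],[0,0,0],[0,0,0],[0,0,0],[0,0,-1.8],[0,0,0],[0,0,0]]' --translation '[[-27,0.5,26],[-27,0.5,26],[-27,0.5,26],[-27.5,0.5,26],[0,0,0],[0,0,0],[0,0,0]]' --jaw '[30,30,30,30,30,30,30]' --squeeze 20

```text
clock: 3.7
tool_pos: [571.2, -173.7, 102.8]
eef_rot: [0.001, 0.613, 0.79, 0.0]
ft_force: [-0.6, 0.2, 0.6]
gripper_width: 29.9
```

```bash
python3 - <<'E'
from h import *
plan((570.6,-174.1,50),14.4)
s,f=save('wrist','w2'); 
cv2.imwrite('pics/w2b.png',cv2.resize(f['image'][:,:,::-1],(800,600),interpolation=cv2.INTER_CUBIC))
E
```

```text
clock 3.7 pos [ 571.2 -173.7  102.8] q [-0.39  0.12  1.88  0.    1.14 -0.64] F [-0.6  0.2  0.6] w 29.9
tool x [-0.248  0.969 -0.001] y [0.969 0.248 0.002] z [ 0.002 -0.001 -1.   ]
delta tool [-0.1 -0.8 52.8] len 52.8
rot tool [ 0.1  0.1 -0. ]
```

View pics/w2b.png

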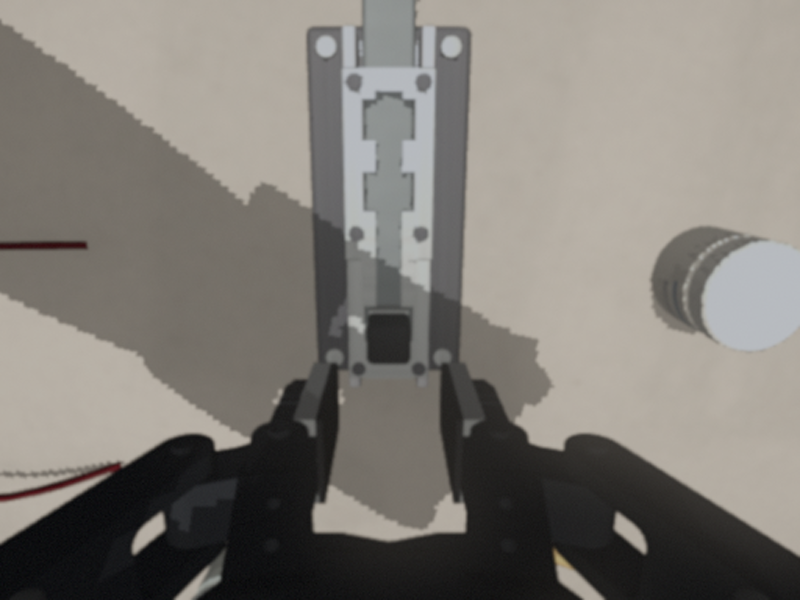

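```bash
python3 - <<'E'
from h import *
s,f=pickle.load(open('pics/w2.pkl','rb')); W=cloud(s,f); im=f['image'].mean(2)
a=np.radians(14.4); ey=np.array([-np.sin(a),np.cos(a)]); ex=np.array([np.cos(a),np.sin(a)])
def at(u,v,z):
    K=np.array(f['intrinsics']); p=cv2.undistortPoints(np.array([[[u,v]]],float),K,np.array(f['dist_coeffs']))[0,0]
    H=np.array(f['hand_eye']); R=quatR(s['eef_rot']); d=R@H[:3,:3]@np.array([p[0],p[1],1]); o=R@H[:3,3]+np.array(s['tool_pos'])
    return (o+d*(z-o[2])/d[2])[:2]
for c in (236,261): print(c,[(r,int(im[r,c])) for r in range(58,240,1) if abs(im[r,c]-im[r-1,c])>8])
print([(r,int(im[r,236]),int(im[r,242]), round(W[r,242,2],1)) for r in range(190,236)])
for r in (64,90,110,135): print(r,at(249,r,44)@ey)
T=np.array(s['tool_pos'])[:2]; print('tcp',T@ey,T@ex)
for r in range(194,235,2): print(r, round(at(249,r,44)@ey,1), round(at(249,r,68)@ey,1))
r=218; print([(c,int(im[r,c])) for c in range(228,270)], at(235,r,68)@ex,at(262.5,r,68)@ex)
E
```

```text
236 [(62, 177), (63, 148), (64, 111), (65, 97), (68, 118), (69, 135), (70, 143), (89, 160), (90, 179), (109, 174), (110, 151), (111, 135), (135, 162), (136, 180), (160, 167), (161, 146), (162, 134), (195, 107), (196, 93), (197, 82), (199, 97), (201, 74), (202, 56), (203, 47), (231, 71), (232, 92), (233, 108)]
261 [(62, 177), (63, 148), (64, 111), (65, 96), (68, 111), (69, 131), (70, 140), (89, 158), (90, 178), (109, 174), (110, 150), (111, 133), (135, 162), (136, 179), (176, 162), (177, 139), (178, 124), (196, 97), (197, 85), (201, 79), (202, 64), (203, 55), (230, 65), (231, 80), (232, 97), (233, 108)]
[(190, 119, 90, np.float64(35.8)), (191, 119, 89, np.float64(37.4)), (192, 118, 89, np.float64(37.1)), (193, 118, 88, np.float64(35.3)), (194, 116, 85, np.float64(36.9)), (195, 107, 78, np.float64(36.6)), (196, 93, 73, np.float64(40.3)), (197, 82, 76, np.float64(41.6)), (198, 89, 88, np.float64(44.1)), (199, 97, 94, np.float64(47.0)), (200, 92, 79, np.float64(45.9)), (201, 74, 54, np.float64(57.7)), (202, 56, 40, np.float64(60.3)), (203, 47, 36, np.float64(61.5)), (204, 44, 37, np.floa
[... 1362 characters left out ...]
2 -306.7
216 -316.6 -307.9
218 -318.0 -309.1
220 -319.3 -310.3
222 -320.7 -311.5
224 -322.1 -312.7
226 -323.5 -314.0
228 -324.9 -315.2
230 -326.3 -316.4
232 -327.7 -317.7
234 -329.1 -318.9
[(228, 119), (229, 119), (230, 119), (231, 118), (232, 115), (233, 103), (234, 82), (235, 56), (236, 41), (237, 40), (238, 39), (239, 39), (240, 40), (241, 41), (242, 41), (243, 39), (244, 39), (245, 40), (246, 41), (247, 41), (248, 40), (249, 42), (250, 42), (251, 42), (252, 43), (253, 41), (254, 43), (255, 42), (256, 42), (257, 43), (258, 42), (259, 40), (260, 42), (261, 45), (262, 67), (263, 92), (264, 108), (265, 114), (266, 116), (267, 116), (268, 117), (269, 118)] 502.33261728824954 518.0257275735768
```

>>> apply_moves --angular '[[0,0,0],[0,0,0],[0,0,0],[0,0,0],[0,0,0]]' --translation '[[0,-0.5,15],[0,0,15],[0,0,15],[0,0,7],[0,0,0]]' --jaw '[30,30,30,30,30]'

```text
clock: 4.38
tool_pos: [569.4, -174.1, 48.2]
eef_rot: [-0.001, 0.613, 0.79, -0.0]
ft_force: [0.2, 0.4, -0.4]
gripper_width: 30.0
```

>>> apply_moves --angular '[[0,0,0],[0,0,0],[0,0,0],[0,0,0]]' --translation '[[0,0,0],[0,0,0],[0,0,0],[0,0,0]]' --jaw '[22,18,14,14]'

```text
clock: 4.88
tool_pos: [571.0, -174.5, 50.2]
eef_rot: [0.001, 0.613, 0.79, 0.001]
ft_force: [2.8, 1.0, 0.5]
gripper_width: 15.2
```

>>> apply_moves --angular '[[0,0,0],[0,0,0],[0,0,0]]' --translation '[[0,0,2.5],[0,0,2.5],[0,0,0]]' --jaw '[14,14,14]'

```text
clock: 5.25
tool_pos: [571.0, -174.5, 45.0]
eef_rot: [0.001, 0.613, 0.79, 0.0]
ft_force: [4.7, 1.6, 4.4]
gripper_width: 15.4
```

```bash
python3 - <<'E'
from h import *
plan((570.6,-174.1,45),14.4)
s,f=save('side','s3'); cv2.imwrite('pics/s3.png',cv2.resize(f['image'][140:240,210:320,::-1],None,fx=6,fy=6))
E
```

```text
clock 5.25 pos [ 571.  -174.5   45. ] q [-0.39  0.19  1.91  0.    1.04 -0.64] F [4.7 1.6 4.4] w 15.4
tool x [-0.247  0.969 -0.001] y [0.969 0.247 0.002] z [ 0.002 -0.    -1.   ]
delta tool [ 0.5 -0.3 -0. ] len 0.6
rot tool [ 0.1  0.1 -0.1]
```

View pics/s3.png

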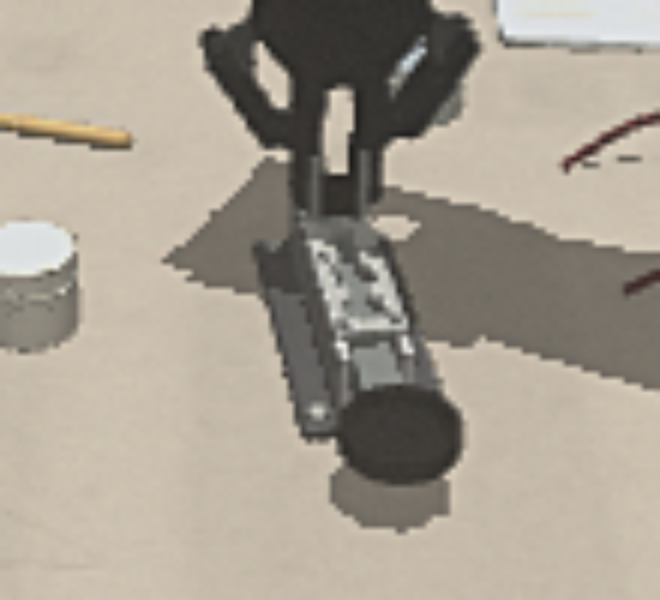

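The cap is gripped and pressed 5 mm (Fz 4.4 N, which matches the spring). Now I'll slide it out of the parking hole.

>>> apply_moves --angular '[[0,0,0],[0,0,0],[0,0,0],[0,0,0]]' --translation '[[1.5,0.3,0],[2,0,0],[2,0,0],[0,0,0]]' --jaw '[14,14,14,14]'

```text
clock: 5.8
tool_pos: [569.6, -169.0, 44.8]
eef_rot: [0.001, 0.613, 0.79, 0.0]
ft_force: [5.0, -0.3, 3.5]
gripper_width: 15.6
```

```bash
python3 - <<'E'
from h import *
plan((570.6,-174.1,45),14.4)
E
```

```text
clock 5.8 pos [ 569.6 -169.    44.8] q [-0.38  0.19  1.92  0.    1.04 -0.63] F [ 5.  -0.3  3.5] w 15.6
tool x [-0.247  0.969 -0.001] y [0.969 0.247 0.001] z [ 0.002 -0.001 -1.   ]
delta tool [-5.2 -0.3 -0.2] len 5.2
rot tool [ 0.1  0.1 -0.1]
```

>>> apply_moves --angular '[[0,0,0],[0,0,0],[0,0,0],[0,0,0],[0,0,0],[0,0,0],[0,0,0],[0,0,0]]' --translation '[[4,0,0],[5,0,0],[5,0,0],[5,0,0],[5,0,0],[5,0,0],[4,0,0],[0,0,0]]' --jaw '[14,14,14,14,14,14,14,14]'

```text
clock: 6.8
tool_pos: [561.3, -136.8, 44.7]
eef_rot: [0.001, 0.613, 0.79, 0.0]
ft_force: [5.6, -0.5, 4.8]
gripper_width: 15.3
```

```bash
python3 - <<'E'
from h import *
plan((571.0,-174.5,45),14.4)
E
```

```text
clock 6.8 pos [ 561.3 -136.8   44.7] q [-0.33  0.15  1.95  0.    1.03 -0.58] F [ 5.6 -0.5  4.8] w 15.3
tool x [-0.247  0.969 -0.   ] y [0.969 0.247 0.001] z [ 0.001 -0.    -1.   ]
delta tool [-38.9   0.1  -0.2] len 38.9
rot tool [ 0.1  0.  -0.1]
```

>>> apply_moves --angular '[[0,0,0],[0,0,0],[0,0,0],[0,0,0],[0,0,0],[0,0,0],[0,0,0]]' --translation '[[0,0,0],[0,0,0],[0,0,-15],[0,0,-20],[-12,0,0],[-14,0,0],[0,0,0]]' --jaw '[24,28,28,28,28,6,0]'

```text
clock: 7.68
tool_pos: [567.1, -163.4, 78.8]
eef_rot: [-0.0, 0.614, 0.789, -0.0]
ft_force: [0.0, -0.7, -0.6]
gripper_width: 0.1
```

```bash
python3 - <<'E'
from h import *
plan((571.0,-174.5,50),14.4)
s,f=save('side','s4'); cv2.imwrite('pics/s4.png',cv2.resize(f['image'][140:240,210:320,::-1],None,fx=6,fy=6))
s,f=save('wrist','w4'); cv2.imwrite('pics/w4.png',cv2.resize(f['image'][:,:,::-1],(800,600)))
E
```

```text
clock 7.67 pos [ 567.1 -163.4   78.8] q [-0.37  0.14  1.91 -0.    1.1  -0.62] F [ 0.  -0.7 -0.6] w 0.1
tool x [-0.246  0.969  0.   ] y [ 0.969  0.246 -0.001] z [-0.001  0.    -1.   ]
delta tool [-11.8   1.1  28.8] len 31.1
rot tool [-0.  -0.  -0.2]
```

View pics/s4.png

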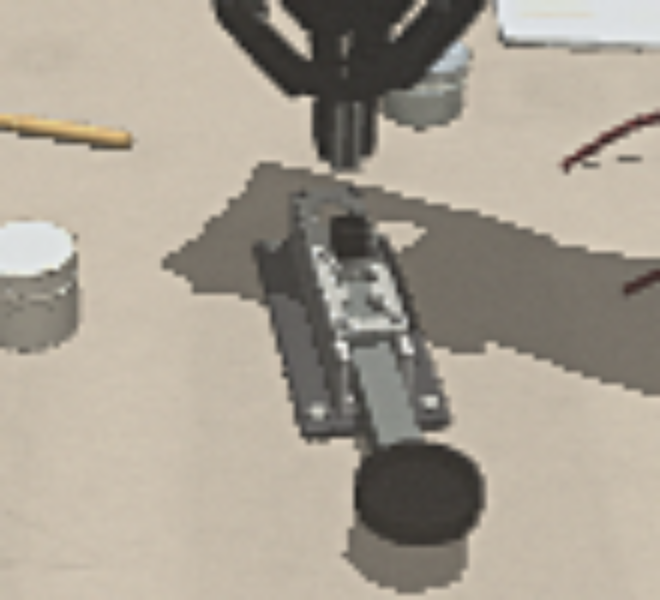

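View pics/w4.png

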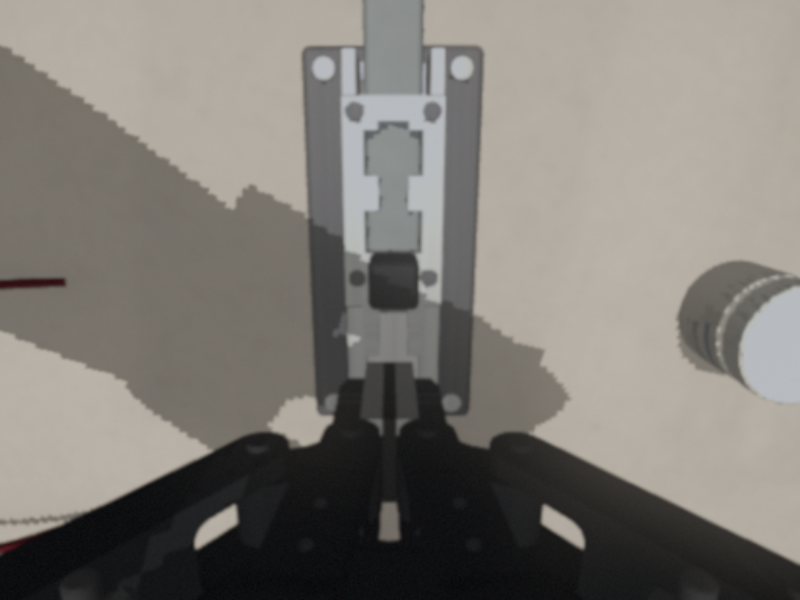

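>>> apply_moves --angular '[[0,0,0],[0,0,0],[0,0,0],[0,0,0]]' --translation '[[0,0.5,12],[0,0,13],[5,0,0],[0,0,0]]' --jaw '[0,0,0,0]'

```text
clock: 8.28
tool_pos: [566.2, -156.6, 53.9]
eef_rot: [-0.0, 0.613, 0.79, -0.0]
ft_force: [-0.5, -1.4, -1.1]
gripper_width: 0.0
```

>>> apply_moves --angular '[[0,0,0],[0,0,0]]' --translation '[[1.5,0,0],[1.5,0,0]]' --jaw '[0,0]'

```text
clock: 8.52
tool_pos: [566.1, -154.3, 54.8]
eef_rot: [0.0, 0.613, 0.79, 0.0]
ft_force: [-0.3, 0.7, 0.9]
gripper_width: 0.1
```

>>> apply_moves --angular '[[0,0,0],[0,0,0]]' --translation '[[1.5,0,0],[1.5,0,0]]' --jaw '[0,0]'

```text
clock: 8.78
tool_pos: [565.5, -152.5, 54.8]
eef_rot: [0.001, 0.613, 0.79, -0.0]
ft_force: [1.4, -5.0, -1.1]
gripper_width: -0.1
```

>>> apply_moves --angular '[[0,0,0],[0,0,0],[0,0,0],[0,0,0]]' --translation '[[1,0,0],[1,0,0],[1,0,0],[0,0,0]]' --jaw '[0,0,0,0]'

```text
clock: 9.28
tool_pos: [564.5, -148.3, 54.6]
eef_rot: [0.0, 0.613, 0.79, 0.0]
ft_force: [1.1, -2.9, 1.2]
gripper_width: 0.3
```

```bash
cat >> h.py <<'E'
def chk(tag):
    s=observe(); a=np.radians(14.4); ey=np.array([-np.sin(a),np.cos(a)])
    p=np.array(s['tool_pos']);F=np.array(s['ft_force'])
    print('clock',round(float(s['clock']),2),'along',round(p[:2]@ey,2),'z',round(p[2],1),'Falong',round(F[:2]@ey,2),'Fz',round(F[2],1))
    s,f=save('wrist',tag); cv2.imwrite(f'pics/{tag}.png',cv2.resize(f['image'][30:290,180:320,::-1],None,fx=3.5,fy=2.3,interpolation=cv2.INTER_CUBIC)); return s,f
E
python3 - <<'E'
from h import *
chk('w5')
E
```

```text
clock 9.28 along -284.01 z 54.6 Falong -3.08 Fz 1.2
```

View pics/w5.png

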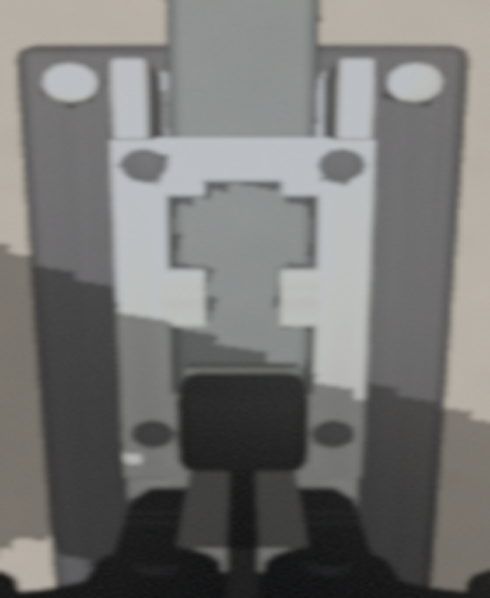

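```bash
cat >> h.py <<'E'
def gap(tag):
    s,f=pickle.load(open(f'pics/{tag}.pkl','rb')); im=f['image'].mean(2); W=cloud(s,f)
    a=np.radians(14.4); ey=np.array([-np.sin(a),np.cos(a)])
    def at(u,v,z):
        K=np.array(f['intrinsics']); p=cv2.undistortPoints(np.array([[[u,v]]],float),K,np.array(f['dist_coeffs']))[0,0]
        H=np.array(f['hand_eye']); R=quatR(s['eef_rot']); d=R@H[:3,:3]@np.array([p[0],p[1],1]); o=R@H[:3,3]+np.array(s['tool_pos'])
        return (o+d*(z-o[2])/d[2])[:2]@ey
    return im,W,at
E
python3 - <<'E'
from h import *
im,W,at=gap('w5')
for c in (234,249): print(c,[(r,int(im[r,c]),round(float(W[r,c,2]),1)) for r in range(164,236)])
for r in (169.5,170.5): print('hole front',r,at(234,r,44),at(249,r,44))
for r in (192,194,230,232,234): print(r,at(249,r,62),at(249,r,64),at(249,r,68))
E
```

```text
234 [(164, 186, 46.4), (165, 188, 45.5), (166, 188, 45.4), (167, 188, 46.6), (168, 188, 47.1), (169, 188, 45.8), (170, 185, 45.9), (171, 171, 45.9), (172, 148, 36.9), (173, 124, 37.6), (174, 103, 35.7), (175, 94, 35.7), (176, 93, 36.5), (177, 94, 37.1), (178, 93, 36.5), (179, 92, 36.5), (180, 92, 35.9), (181, 92, 36.6), (182, 92, 36.1), (183, 92, 37.0), (184, 93, 36.1), (185, 92, 36.5), (186, 90, 37.7), (187, 86, 36.4), (188, 80, 38.2), (189, 86, 40.1), (190, 104, 41.8), (191, 110, 43.1), (192, 97, 42.4), (193, 69, 53.6), (194, 50, 55.2), (195, 42, 56.1), (196, 41, 57.9), (197, 38, 59.6), (198, 41, 61.7), (199, 38, 63.3), (200, 40, 64.5), (201, 40, 64.3), (202, 42, 65.4), (203, 43, 66.0), (204, 40, 66.5), (205, 40, 65.2), (206, 42, 66.4), (207, 41, 65.8), (208, 39, 66.0), (209, 39, 65.9), (210, 40, 65.9), (211, 39, 65.9), (212, 38, 66.8), (213, 37, 65.9), (214, 37, 65.4), (215, 38, 66.4), (216, 37, 65.2), (217, 34, 65.5), (218, 35, 65.3), (219, 35, 65.6), (220, 34, 67.0), (221, 36, 67.3), (222, 34, 66.2), (223, 34, 65.2), (224, 33, 65.9), (225, 33, 64.7), (226, 35, 67.2), (227, 32, 6
[... 1111 characters left out ...]
 66.4), (220, 37, 66.6), (221, 37, 67.2), (222, 35, 68.0), (223, 35, 66.7), (224, 37, 65.7), (225, 38, 66.4), (226, 35, 65.6), (227, 35, 66.9), (228, 34, 66.2), (229, 33, 66.6), (230, 33, 66.1), (231, 33, 67.4), (232, 32, 66.6), (233, 32, 66.2), (234, 27, 66.0), (235, 30, 64.1)]
hole front 169.5 -249.3420949129926 -249.36019786118396
hole front 170.5 -249.82630824586235 -249.84438658803307
192 -255.35373112998474 -254.78776138114102 -253.65582188345354
194 -256.2428968769264 -255.66398305407301 -254.5061554083663
230 -272.7839495823 -271.96423857269934 -270.324816553498
232 -273.7342256389813 -272.90068093903716 -271.2335915391488
234 -274.6879705125696 -273.8405416248095 -272.14568384928924
```

>>> apply_moves --angular '[[0,0,0],[0,0,0],[0,0,0],[0,0,0]]' --translation '[[1,0,0],[1,0,0],[1,0,0],[1,0,0]]' --jaw '[0,0,0,0]'

```text
clock: 9.82
tool_pos: [563.4, -144.5, 54.4]
eef_rot: [0.0, 0.613, 0.79, 0.0]
ft_force: [1.0, -3.1, 2.0]
gripper_width: 0.3
```

```bash
python3 - <<'E'
from h import *
chk('w6'); im,W,at=gap('w6'); print('cap z',np.round([np.nanmedian(W[r,240:258,2]) for r in range(170,225,4)],1))
E
```

```text
clock 9.82 along -280.08 z 54.4 Falong -3.24 Fz 2.0
cap z [36.5 36.4 36.6 36.9 36.7 41.3 55.4 61.8 65.4 66.  66.2 66.2 66.2 66.3]
```

View pics/w6.png

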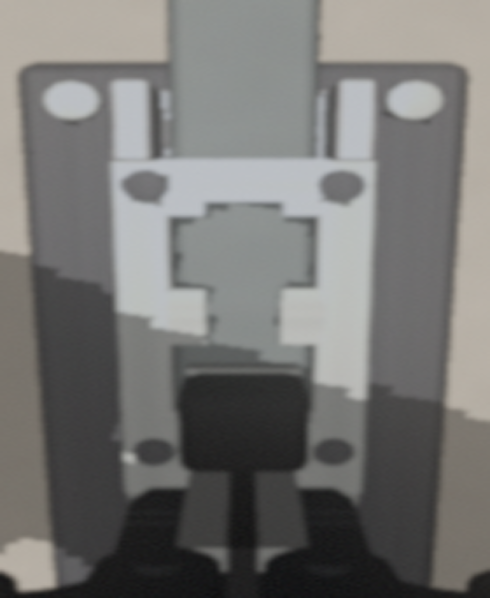

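>>> apply_moves --angular '[[0,0,0],[0,0,0]]' --translation '[[0.7,0,0],[0.7,0,0]]' --jaw '[0,0]'

```text
clock: 10.12
tool_pos: [563.0, -143.2, 54.4]
eef_rot: [0.0, 0.613, 0.79, 0.0]
ft_force: [0.4, -2.1, 1.9]
gripper_width: -0.0
```

```bash
python3 - <<'E'
from h import *
chk('w7'); im,W,at=gap('w7'); print('cap z',np.round([np.nanmedian(W[r,240:258,2]) for r in range(170,225,4)],1))
E
```

```text
clock 10.12 along -278.74 z 54.4 Falong -2.19 Fz 1.9
cap z [36.7 36.6 37.  36.8 36.9 41.5 55.2 61.3 65.4 66.3 66.6 66.2 66.  66.7]
```

>>> apply_moves --angular '[[0,0,0]]' --translation '[[0.7,0,0]]' --jaw '[0]'

```text
clock: 10.3
tool_pos: [562.8, -142.6, 54.3]
eef_rot: [0.0, 0.613, 0.79, 0.0]
ft_force: [1.9, -2.5, 1.9]
gripper_width: 0.3
```

```bash
cat >> h.py <<'E'
def capz(tag):
    chk(tag); im,W,at=gap(tag); print('cap z',np.round([np.nanmedian(W[r,240:258,2]) for r in range(186,225,4)],1))
E
python3 -c "
from h import *
capz('w8')"
```

```text
clock 10.3 along -278.06 z 54.3 Falong -2.93 Fz 1.9
cap z [36.9 41.1 55.3 61.9 65.4 66.4 66.3 66.3 66.5 66.3]
```

>>> apply_moves --angular '[[0,0,0]]' --translation '[[0.6,0,0]]' --jaw '[0]'

```text
clock: 10.48
tool_pos: [562.6, -142.0, 54.4]
eef_rot: [0.0, 0.613, 0.79, 0.0]
ft_force: [1.9, -2.9, 2.4]
gripper_width: 0.0
```

```bash
python3 -c "
from h import *
capz('w9')"
```

```text
clock 10.47 along -277.45 z 54.4 Falong -3.27 Fz 2.4
cap z [36.4 41.  55.5 61.4 65.9 66.5 66.3 66.5 66.6 66.3]
```

>>> apply_moves --angular '[[0,0,0]]' --translation '[[0.6,0,0]]' --jaw '[0]'

```text
clock: 10.65
tool_pos: [562.4, -141.4, 54.3]
eef_rot: [-0.0, 0.613, 0.79, -0.0]
ft_force: [1.5, -2.0, 3.1]
gripper_width: -0.1
```

```bash
python3 -c "
from h import *
capz('w10')"
```

```text
clock 10.65 along -276.82 z 54.3 Falong -2.29 Fz 3.1
cap z [36.6 41.2 55.4 61.7 65.5 66.5 66.6 66.4 66.4 66.9]
```

>>> apply_moves --angular '[[0,0,0]]' --translation '[[0.6,0,0]]' --jaw '[0]'

```text
clock: 10.82
tool_pos: [561.8, -140.6, 53.9]
eef_rot: [-0.001, 0.613, 0.79, -0.0]
ft_force: [0.2, -1.7, 0.5]
gripper_width: 0.2
```

```bash
python3 -c "
from h import *
capz('w11')"
```

```text
clock 10.82 along -275.88 z 53.9 Falong -1.65 Fz 0.5
cap z [36.5 41.2 46.6 61.2 66.8 69.8 70.5 70.3 70.2 70.4]
```

The cap has popped up: its depth reading went from 66.4 to 70.3 mm and the drag fell, with no force spike. Now I'll back off and lift.

>>> apply_moves --angular '[[0,0,0],[0,0,0],[0,0,0],[0,0,0],[0,0,0],[0,0,0]]' --translation '[[-6,0,0],[-10,0,0],[0,0,-40],[0,0,-50],[0,0,-50],[0,0,0]]' --jaw '[0,0,0,0,0,0]'

```text
clock: 11.62
tool_pos: [569.1, -157.8, 200.3]
eef_rot: [0.005, 0.614, 0.79, 0.002]
ft_force: [0.5, 0.1, -0.4]
gripper_width: 0.4
```

```bash
python3 - <<'E'
from h import *
plan((565,250,190),14.4)
s,f=save('wrist','w12'); cv2.imwrite('pics/w12.png',cv2.resize(f['image'][:,:,::-1],(800,600)))
save('side','s12')
E
```

```text
clock 11.62 pos [ 569.1 -157.8  200.3] q [-0.36  0.01  1.82  0.    1.3  -0.61] F [ 0.5  0.1 -0.4] w 0.4
tool x [-0.247  0.969 -0.006] y [0.969 0.247 0.008] z [ 0.009 -0.003 -1.   ]
delta tool [396.3  96.7   8.9] len 408.0
rot tool [ 0.5  0.3 -0.1]
```

View pics/w12.png

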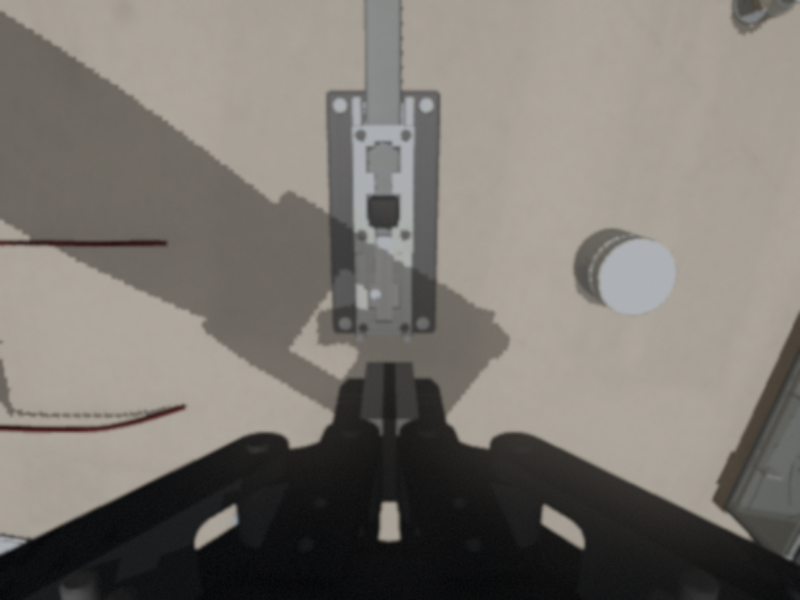

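View pics/s12.png

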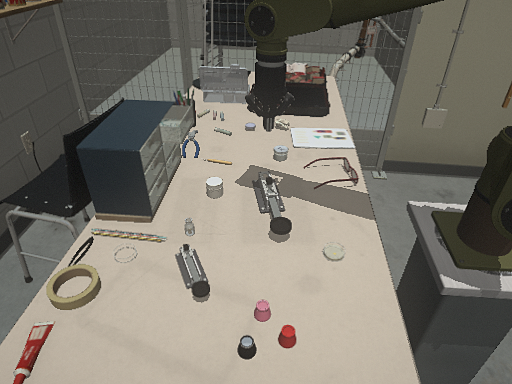

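>>> apply_moves --angular '[[0,0,0],[0,0,0],[0,0,0],[0,0,0],[0,0,0],[0,0,0],[0,0,0],[0,0,0]]' --translation '[[53.7,13.3,1],[53.7,13.3,1],[53.7,13.3,1],[53.7,13.3,1],[53.7,13.3,1],[53.7,13.3,1],[53.7,13.3,1],[53.7,13.3,1]]' --jaw '[0,0,30,50,50,50,50,50]'

```text
clock: 12.72
tool_pos: [561.7, 287.4, 183.2]
eef_rot: [-0.001, 0.613, 0.79, -0.002]
ft_force: [1.2, -0.1, 0.2]
gripper_width: 50.0
```

>>> apply_moves --angular '[[0,0,0],[0,0,7.2],[0,0,7.2],[0,0,0],[0,0,0]]' --translation '[[53.7,13.3,1],[0,0,0],[0,0,0],[0,0,0],[0,0,0]]' --jaw '[50,50,50,50,50]'

```text
clock: 13.35
tool_pos: [562.2, 341.0, 183.7]
eef_rot: [-0.0, 0.707, 0.707, -0.001]
ft_force: [0.6, -0.8, -0.2]
gripper_width: 50.3
```

```bash
python3 - <<'E'
from h import *
plan((565,344,100),0)
s,f=save('wrist','w13'); cv2.imwrite('pics/w13.png',cv2.resize(f['image'][:,:,::-1],(800,600)))
W=cloud(s,f);Z=W[...,2]
m=((Z>15)&(Z<45)).astype(np.uint8); n,l,st,ce=cv2.connectedComponentsWithStats(m)
for i in range(1,n):
    if st[i,4]>150:
        P=W[l==i]; t=P[P[:,2]>np.percentile(P[:,2],60)]; c,r=cv2.minEnclosingCircle(t[:,:2].astype(np.float32)); print(st[i],np.round(ce[i]),'top',np.round(c,1),round(r,1),np.round(np.percentile(P[:,2],[5,50,95]),1),f['image'][l==i].mean(0).astype(int))
E
```

```text
clock 13.35 pos [562.2 341.  183.7] q [0.46 0.17 1.68 0.   1.29 0.46] F [ 0.6 -0.8 -0.2] w 50.3
tool x [-0.     1.    -0.001] y [ 1.     0.    -0.002] z [-0.002 -0.001 -1.   ]
delta tool [ 3.1  3.  83.7] len 83.8
rot tool [-0.1  0.1  0. ]
[236 152  32  33 805] [251. 168.] top [564.5 344.1] 12.7 [17.1 30.7 33.1] [102 103 103]
[162 181  32  33 796] [177. 197.] top [492.6 316.2] 12.8 [17.  30.6 33.1] [128  52  48]
[216 230  30  32 748] [230. 245.] top [543.  265.8] 12.6 [16.9 30.4 32.9] [125  90 100]
[348 257  29  31 441] [364. 268.] top [674.  237.8] 18.3 [24.7 27.3 32.1] [50 47 44]
```

View pics/w13.png

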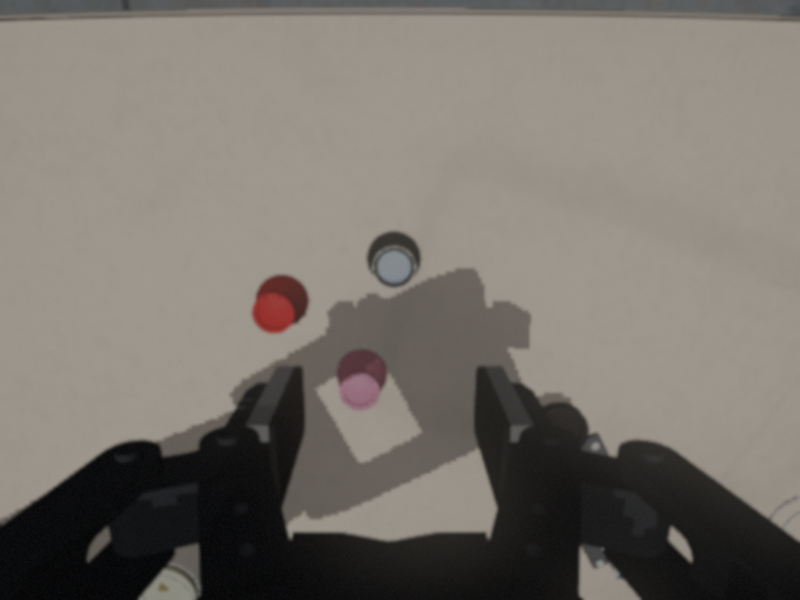

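>>> apply_moves --angular '[[0,0,0],[0,0,0],[0,0,0],[0,0,0],[0,0,0],[0,0,0],[0,0,0]]' --translation '[[3,2.3,40],[0,0,40],[0,0,40],[0,0,30],[0,0,15],[0,0,7],[0,0,0]]' --jaw '[52,52,52,52,52,52,52]'

```text
clock: 14.28
tool_pos: [565.5, 344.7, 14.0]
eef_rot: [0.0, 0.708, 0.707, 0.0]
ft_force: [-0.9, -0.3, 0.8]
gripper_width: 52.2
```

```bash
python3 - <<'E'
from h import *
plan((564.5,344,11),0)
s,f=save('side','s14'); cv2.imwrite('pics/s14.png',cv2.resize(f['image'][264:384,160:340,::-1],None,fx=4,fy=4))
s,f=save('wrist','w14'); cv2.imwrite('pics/w14.png',cv2.resize(f['image'][:,:,::-1],(800,600)))
E
```

```text
clock 14.28 pos [565.5 344.7  14. ] q [ 0.47  0.36  1.76 -0.    1.02  0.47] F [-0.9 -0.3  0.8] w 52.2
tool x [0.001 1.    0.   ] y [ 1.    -0.001  0.001] z [ 0.001  0.    -1.   ]
delta tool [-0.7 -1.   3. ] len 3.2
rot tool [ 0.  -0.  -0.1]
```

View pics/s14.png

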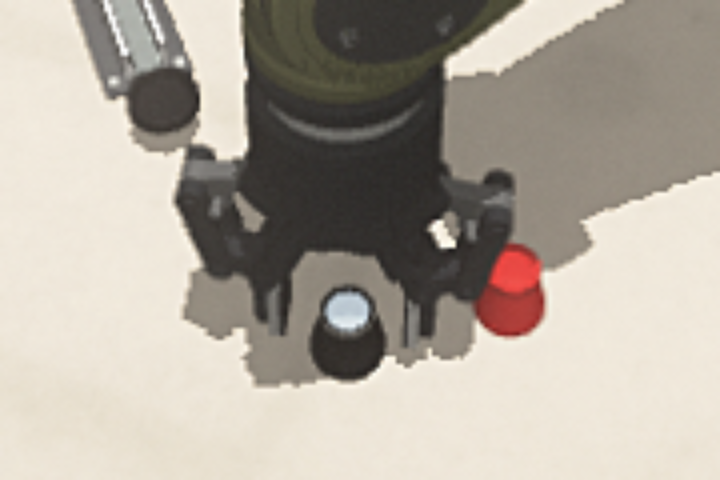

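View pics/w14.png

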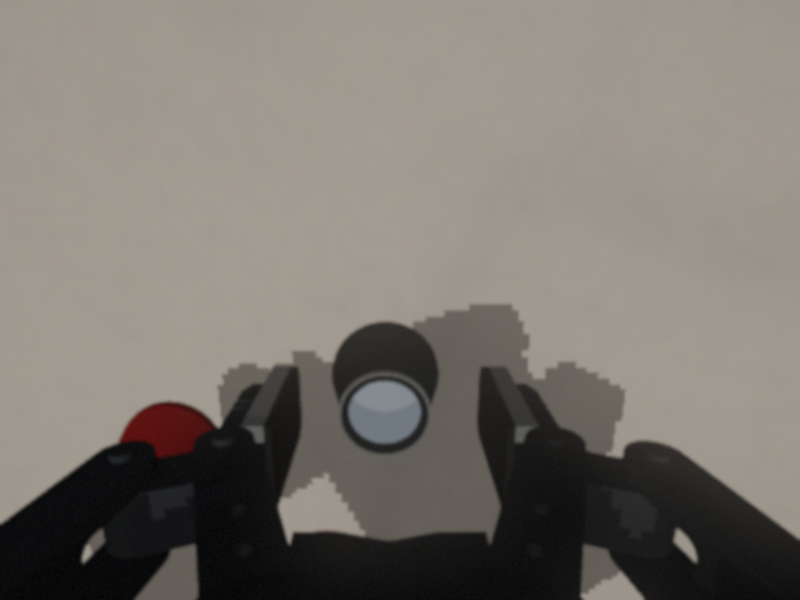

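>>> apply_moves --angular '[[0,0,0],[0,0,0],[0,0,0],[0,0,0],[0,0,0],[0,0,0]]' --translation '[[-0.5,-0.8,2.5],[0,0,0],[0,0,0],[0,0,0],[0,0,0],[0,0,0]]' --jaw '[50,44,38,30,28,28]' --squeeze 25

```text
clock: 15.12
tool_pos: [564.4, 344.2, 11.2]
eef_rot: [0.0, 0.708, 0.707, 0.0]
ft_force: [-0.6, 1.2, 2.5]
gripper_width: 33.2
```

>>> apply_moves --angular '[[0,0,0],[0,0,0],[0,0,0],[0,0,0],[0,0,0]]' --translation '[[0,0,-10],[0,0,-30],[0,0,-45],[0,0,-45],[0,0,0]]' --jaw '[28,28,28,28,28]'

```text
clock: 15.75
tool_pos: [567.0, 345.5, 147.2]
eef_rot: [0.002, 0.708, 0.707, 0.005]
ft_force: [-0.3, 0.4, -0.2]
gripper_width: 32.7
```

```bash
python3 - <<'E'
from h import *
plan((517.1,34,130),0)
s,f=save('side','s15'); cv2.imwrite('pics/s15.png',f['image'][:,:,::-1])
W=cloud(s,f)
s,f=save('wrist','w15'); cv2.imwrite('pics/w15.png',cv2.resize(f['image'][:,:,::-1],(800,600)))
# cup from side
Z=W[...,2]; m=(Z>31)&(Z<50); m[:205]=0;m[245:]=0;m[:,:255]=0;m[:,300:]=0
P=W[m]; print('cup',len(P)); 
for lo,hi in((31,39),(40,50)):
    Q=P[(P[:,2]>lo)&(P[:,2]<hi)]; print(cv2.minEnclosingCircle(Q[:,:2].astype(np.float32)), len(Q))
E
```

```text
clock 15.75 pos [567.  345.5 147.2] q [ 0.47  0.21  1.7  -0.    1.22  0.47] F [-0.3  0.4 -0.2] w 32.7
tool x [0.001 1.    0.005] y [ 1.    -0.001  0.009] z [ 0.009  0.005 -1.   ]
delta tool [-311.6  -49.7   15.3] len 315.9
rot tool [ 0.5 -0.3 -0.1]
cup 320
((524.0425415039062, 7.391761779785156), 55.13045883178711) 223
((515.77734375, 35.558773040771484), 28.012550354003906) 89
```

View pics/s15.png

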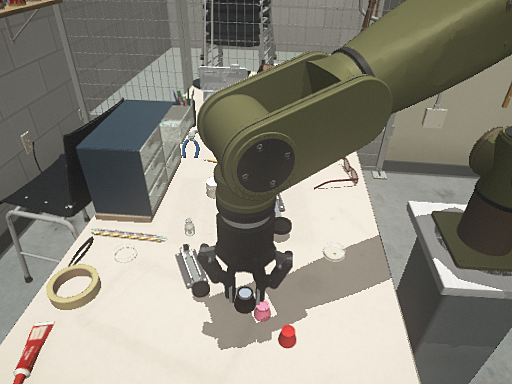

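View pics/w15.png

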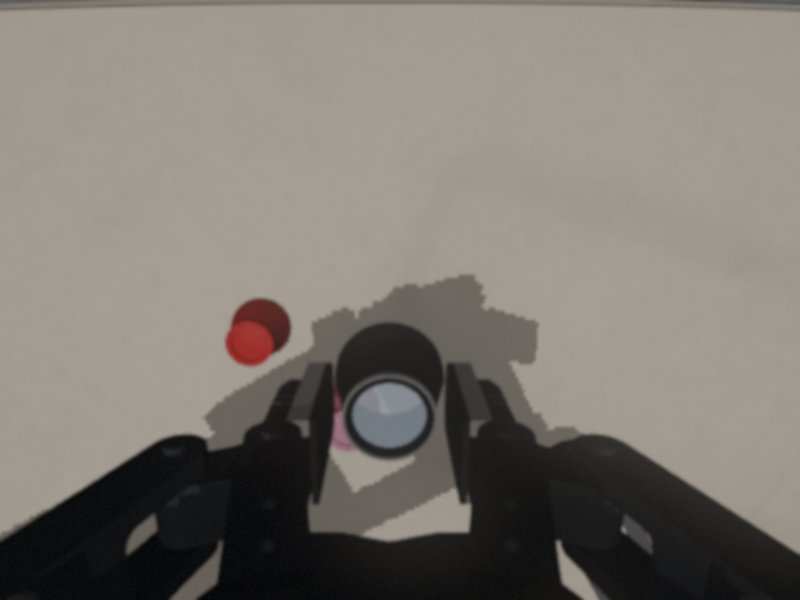

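>>> apply_moves --angular '[[0,0,0],[0,0,0],[0,0,0],[0,0,0],[0,0,0],[0,0,0],[0,0,0],[0,0,0]]' --translation '[[-40,-7,2],[-55,-7,2],[-55,-7,2],[-55,-7,2],[-55,-7,2],[-55,-7,2],[-55,-7,2],[0,0,0]]' --jaw '[28,28,28,28,28,28,28,28]'

```text
clock: 16.85
tool_pos: [512.6, -28.6, 124.4]
eef_rot: [-0.002, 0.709, 0.705, -0.001]
ft_force: [-0.2, 0.1, -0.9]
gripper_width: 32.8
```

```bash
python3 - <<'E'
from h import *
plan((517.1,34,100),0)
s,f=save('wrist','w16'); cv2.imwrite('pics/w16.png',cv2.resize(f['image'][:,:,::-1],(800,600)))
W=cloud(s,f);Z=W[...,2];print(np.round(W[100:200:20,250],1))
E
```

```text
clock 16.85 pos [512.6 -28.6 124.4] q [-0.16 -0.08  2.05 -0.    1.18 -0.15] F [-0.2  0.1 -0.9] w 32.8
tool x [0.007 1.    0.   ] y [ 1.    -0.007 -0.004] z [-0.004  0.    -1.   ]
delta tool [62.7  4.2 24.4] len 67.4
rot tool [-0.3 -0.  -0.4]
[[513.7  37.5  37.1]
 [513.6  24.3  37.5]
 [513.5  11.7  45.5]
 [513.3  -9.9   1.1]
 [513.2 -26.1   3.2]]
```

View pics/w16.png

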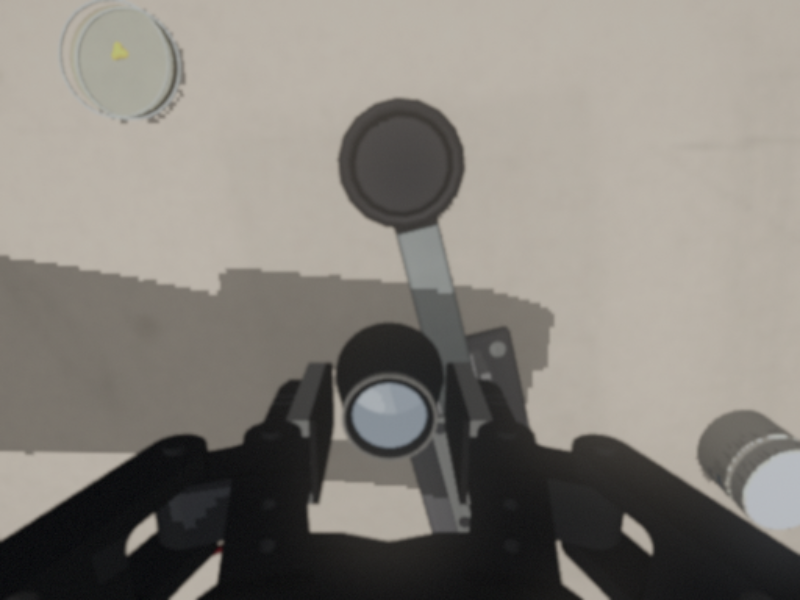

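```bash
python3 - <<'E'
from h import *
s,f=pickle.load(open('pics/w16.pkl','rb')); im=f['image'].mean(2); W=cloud(s,f); Z=W[...,2]
def at(u,v,z):
    K=np.array(f['intrinsics']); p=cv2.undistortPoints(np.array([[[u,v]]],float),K,np.array(f['dist_coeffs']))[0,0]
    H=np.array(f['hand_eye']); R=quatR(s['eef_rot']); d=R@H[:3,:3]@np.array([p[0],p[1],1]); o=R@H[:3,3]+np.array(s['tool_pos'])
    return (o+d*(z-o[2])/d[2])[:2]
# cup rim outline: z 40..50
m=((Z>40)&(Z<50)); m[:50]=0;m[150:]=0;m[:,:205]=0;m[:,310:]=0
P=W[m]; 
# robust algebraic circle fit on outer & inner: use minEnclosing + row extents
ys,xs=np.nonzero(m); (cx,cy),r=cv2.minEnclosingCircle(np.stack([xs,ys],1).astype(np.float32)); print('px',cx,cy,r,at(cx,cy,44), 'xyz enclosing',cv2.minEnclosingCircle(P[:,:2].astype(np.float32)))
# outer dark blob
mm=((im<100)).astype(np.uint8); mm[150:]=0; mm[:,:205]=0; mm[:,310:]=0
n,l,st,ce=cv2.connectedComponentsWithStats(mm); i=1+np.argmax(st[1:,4]); print(st[i],ce[i])
ct=cv2.findContours((l==i).astype(np.uint8),0,2)[0][0]; pts=np.array([at(*p[0],42.5) for p in ct])
pts=pts[(pts[:,1]>20)]
A=np.c_[2*pts,np.ones(len(pts))]; c=np.linalg.lstsq(A,(pts**2).sum(1),rcond=None)[0]; print('rim circle fit',c[:2],np.sqrt(c[2]+c[:2]@c[:2]))
t=np.array(s['tool_pos']); 
u=389*.64
print('loupe bottom', [np.round(at(u,r*.64,t[2]-11)-t[:2],1) for r in (323,374)],' top', np.round(at(u,413*.64,t[2]+19)-t[:2],1), 'left/right',np.round(at(336*.64,374*.64,t[2]-11)-t[:2],1),np.round(at(443*.64,374*.64,t[2]-11)-t[:2],1))
E
```

```text
px 256.7592468261719 105.41358184814453 43.67376708984375 [518.11519516  34.05841798] xyz enclosing ((518.4406127929688, 32.94770431518555), 28.341230392456055)
[ 217   63   80   87 5247] [256.75586049 104.84124261]
rim circle fit [517.98294567  34.19194124] 25.986784548938253
loupe bottom [array([ 0.4, 16. ]), array([ 0.3, -1.3])]  top [0.4 0.7] left/right [-16.9  -1.2] [17.7 -1.4]
```

>>> apply_moves --angular '[[0,0,0],[0,0,0],[0,0,0],[0,0,0],[0,0,0],[0,0,0]]' --translation '[[20,1.5,10],[22,1.5,20],[21.3,1.5,20],[0,0,0],[0,0,0],[0,0,0]]' --jaw '[28,28,28,28,28,28]'

```text
clock: 17.65
tool_pos: [519.9, 37.2, 77.7]
eef_rot: [0.001, 0.708, 0.707, 0.0]
ft_force: [0.2, -0.5, -1.4]
gripper_width: 33.1
```

```bash
python3 - <<'E'
from h import *
plan((517.6,34.7,45.5),0)
E
```

```text
clock 17.65 pos [519.9  37.2  77.7] q [-0.03 -0.01  2.07 -0.    1.09 -0.03] F [ 0.2 -0.5 -1.4] w 33.1
tool x [ 0.001  1.    -0.   ] y [ 1.    -0.001  0.001] z [ 0.001 -0.    -1.   ]
delta tool [-2.5 -2.3 32.2] len 32.3
rot tool [ 0.1  0.  -0.1]
```

>>> apply_moves --angular '[[0,0,0],[0,0,0],[0,0,0],[0,0,0]]' --translation '[[-2.5,-2.3,5],[0,0,7],[0,0,0],[0,0,0]]' --jaw '[28,28,28,28]'

```text
clock: 18.15
tool_pos: [516.9, 34.8, 64.7]
eef_rot: [-0.0, 0.708, 0.707, -0.0]
ft_force: [0.0, -0.0, 0.1]
gripper_width: 32.9
```

```bash
python3 - <<'E'
from h import *
plan((517.6,34.7,45.5),0)
s,f=save('side','s17'); cv2.imwrite('pics/s17.png',cv2.resize(f['image'][150:270,220:340,::-1],None,fx=5,fy=5))
s,f=save('wrist','w17'); cv2.imwrite('pics/w17.png',cv2.resize(f['image'][:,:,::-1],(800,600)))
E
```

```text
clock 18.15 pos [516.9  34.8  64.7] q [-0.04  0.    2.08 -0.    1.06 -0.03] F [ 0.  -0.   0.1] w 32.9
tool x [ 0.001  1.    -0.   ] y [ 1.    -0.001 -0.   ] z [-0. -0. -1.]
delta tool [-0.1  0.7 19.2] len 19.2
rot tool [-0.   0.  -0.1]
```

View pics/s17.png

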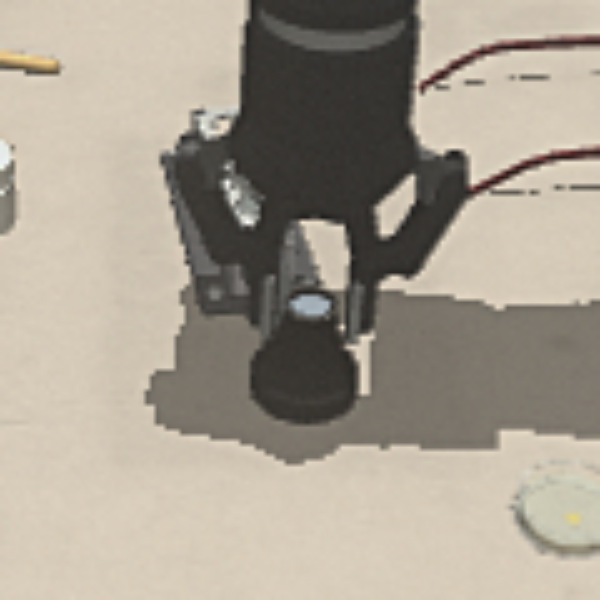

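View pics/w17.png

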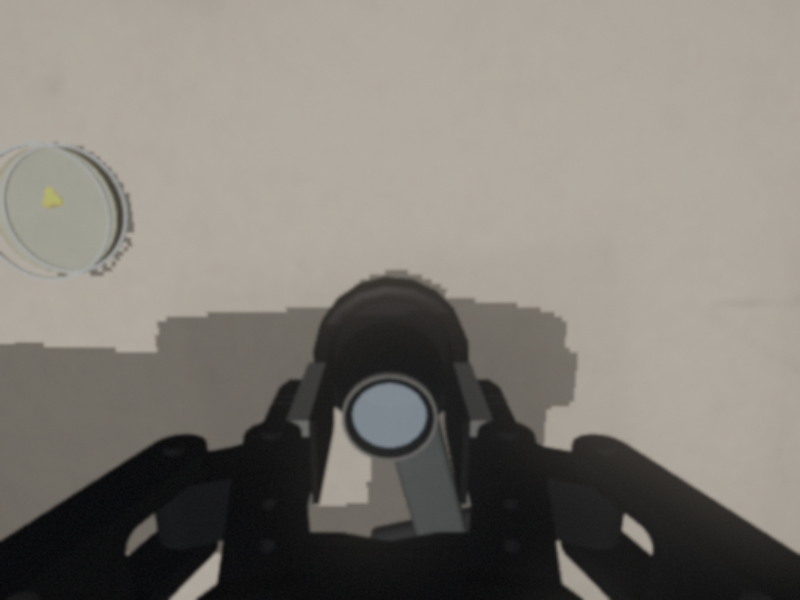

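>>> apply_moves --angular '[[0,0,0],[0,0,0],[0,0,0],[0,0,0]]' --translation '[[0,0.7,5],[0,0,5],[0,0,3],[0,0,0]]' --jaw '[28,28,28,28]'

```text
clock: 18.75
tool_pos: [517.3, 34.9, 51.3]
eef_rot: [-0.0, 0.708, 0.707, -0.0]
ft_force: [0.1, -0.5, -0.4]
gripper_width: 32.9
```

>>> apply_moves --angular '[[0,0,0],[0,0,0],[0,0,0]]' --translation '[[0,0,2],[0,0,2],[0,0,0]]' --jaw '[28,28,28]'

```text
clock: 19.12
tool_pos: [517.5, 34.9, 47.6]
eef_rot: [-0.0, 0.708, 0.707, -0.0]
ft_force: [-0.5, 0.2, -0.6]
gripper_width: 32.9
```

Z is 47.6 with no contact, so the loupe is inside the rim. I'll go on down in small steps.

>>> apply_moves --angular '[[0,0,0],[0,0,0]]' --translation '[[0,0,1],[0,0,0.7]]' --jaw '[28,28]'

```text
clock: 19.38
tool_pos: [517.7, 34.9, 46.1]
eef_rot: [0.0, 0.708, 0.707, 0.0]
ft_force: [-0.1, 0.3, -0.0]
gripper_width: 33.2
```

>>> apply_moves --angular '[[0,0,0],[0,0,0]]' --translation '[[0,0,0.5],[0,0,0]]' --jaw '[28,28]'

```text
clock: 19.62
tool_pos: [517.7, 34.9, 45.7]
eef_rot: [0.0, 0.708, 0.707, 0.0]
ft_force: [0.3, -0.6, 0.1]
gripper_width: 32.8
```

>>> apply_moves --angular '[[0,0,0],[0,0,0]]' --translation '[[0,0,0.6],[0,0,0]]' --jaw '[28,28]'

```text
clock: 19.88
tool_pos: [517.8, 34.9, 45.5]
eef_rot: [-0.0, 0.708, 0.707, -0.0]
ft_force: [-1.8, -0.4, 5.2]
gripper_width: 32.9
```

>>> apply_moves --angular '[[0,0,0],[0,0,0]]' --translation '[[0,0,0.5],[0,0,0]]' --jaw '[28,28]'

```text
clock: 20.12
tool_pos: [517.8, 35.0, 45.5]
eef_rot: [-0.0, 0.708, 0.707, -0.0]
ft_force: [-4.9, -0.1, 9.2]
gripper_width: 32.8
```

Contact came at z = 45.5, exactly the expected floor height. I'll ease off and release.

>>> apply_moves --angular '[[0,0,0],[0,0,0],[0,0,0],[0,0,0],[0,0,0]]' --translation '[[0,0,-0.7],[0,0,0],[0,0,0],[0,0,0],[0,0,0]]' --jaw '[28,33,36,42,46]'

```text
clock: 20.75
tool_pos: [517.5, 34.9, 44.9]
eef_rot: [-0.0, 0.708, 0.707, -0.0]
ft_force: [0.3, -0.5, 0.7]
gripper_width: 45.9
```

>>> apply_moves --angular '[[0,0,0],[0,0,0],[0,0,0],[0,0,0],[0,0,0],[0,0,0],[0,0,0]]' --translation '[[0,0,-8],[0,0,-20],[0,0,-40],[0,0,-50],[-40,0,0],[-30,0,0],[0,0,0]]' --jaw '[48,50,50,50,50,50,50]'

```text
clock: 21.62
tool_pos: [517.8, -36.4, 164.0]
eef_rot: [0.0, 0.709, 0.706, 0.0]
ft_force: [0.6, 0.4, 0.3]
gripper_width: 50.3
```

```bash
python3 - <<'E'
from h import *
plan((517.6,34.7,45.5),0)
s,f=save('wrist','w18'); cv2.imwrite('pics/w18.png',cv2.resize(f['image'][:,:,::-1],(800,600)))
s,f=save('side','s18'); cv2.imwrite('pics/s18.png',cv2.resize(f['image'][140:260,220:360,::-1],None,fx=5,fy=5))
W=cloud(s,f);Z=W[...,2]
m=(Z>58)&(Z<75);m[:195]=0;m[250:]=0;m[:,:255]=0;m[:,305:]=0;P=W[m];print(len(P),np.round(np.median(P,0),1))
E
```

```text
clock 21.62 pos [517.8 -36.4 164. ] q [-0.17 -0.12  2.01 -0.    1.25 -0.17] F [0.6 0.4 0.3] w 50.3
tool x [ 0.004  1.    -0.   ] y [ 1.    -0.004  0.001] z [ 0.001 -0.    -1.   ]
delta tool [ 71.2  -0.6 118.5] len 138.2
rot tool [ 0.1  0.  -0.2]
79 [518.1  37.1  63.3]
```

View pics/w18.png

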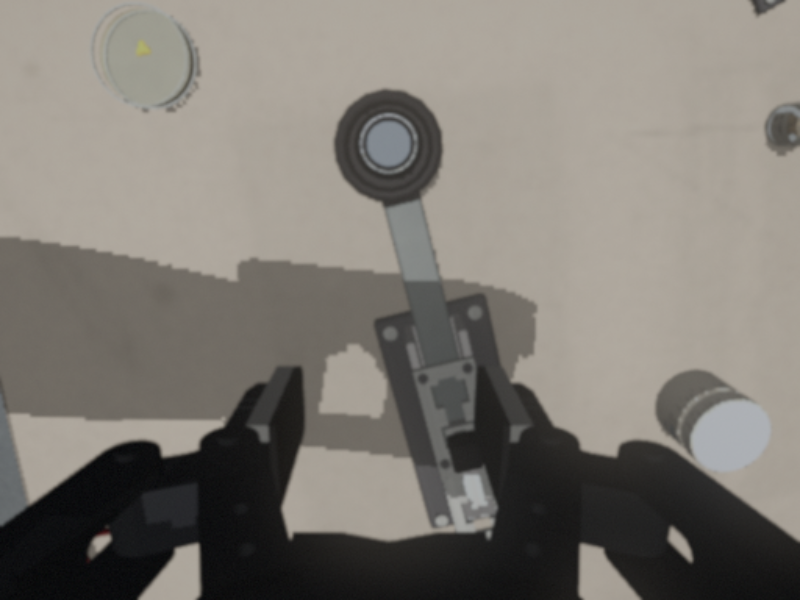

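View pics/s18.png

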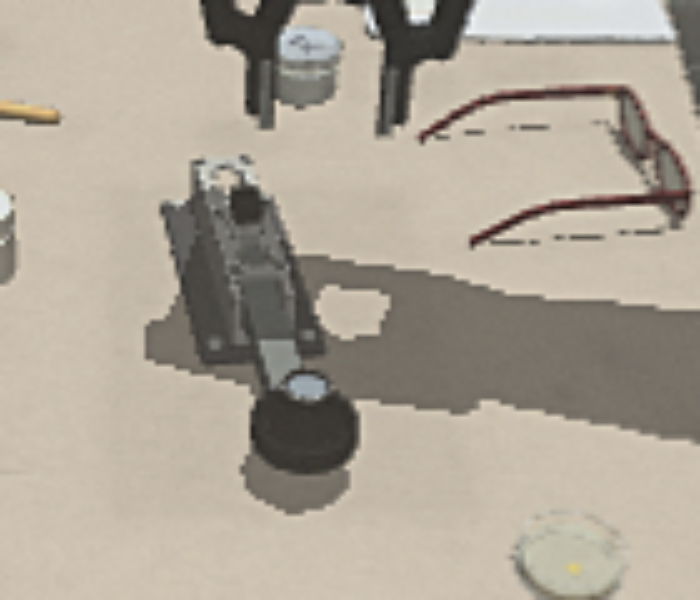

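```bash
python3 - <<'E'
from h import *
s,f=pickle.load(open('pics/w18.pkl','rb')); W=cloud(s,f)
print('cap',np.round(np.nanmedian(W[284:296,291:302].reshape(-1,3),0),1),'loupe',np.round(np.nanmedian(W[86:98,242:256].reshape(-1,3),0),1))
workorder.job_done()
E
```

```text
cap [ 556.  -119.    69.9] loupe [518.3  35.4  65.4]
the job is handed in; nothing more can be done
```

I lengthened the larger stand's arm by one hole, stood the black loupe in its cup, and handed the job in at about 21.7 s of the 58 s allowed. The hand-in gives no verdict.

**Arm:** I gripped the button's cap across the channel, pressed it 5 mm and slid it clear of the parking hole. After releasing it, I pushed it from behind in 0.6–0.7 mm steps with about 3 N of drag. It popped up about 53 mm out, into the first hole of the second plate, with no force spike at any reading.

**Loupe:** I lowered it into the cup until it touched the floor at the expected height. The force there was 9 N at most before I eased off and let go.

**Last checks:**
- **Button:** the cap top read 69.9 mm, the same as when it was fully up at the start (the wrist camera reads about 1.5–2 mm high). The second hole was empty.
- **Loupe:** it stood upright at (518, 35) mm, within about 1 mm of the cup's centre. Its top read 65.4 mm against 64.5 mm expected.
- **Pot, jar, vial and dish:** I went near none of them and they looked unmoved in the pictures, but I didn't measure their positions again.
- **Disagreement:** the side camera put the cup 1–2 mm from where the wrist camera did. I used the wrist camera, and the loupe went in without touching the rim.

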